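# Roll a guide roller to the knock-out block and drift out its sheared axle

## Task

The black guide roller lying on its side on the mat has the stub of its sheared axle stuck in the bore. With the fingers pressing gently on its top (never shoving its side), roll it along to the white line, so that its bore faces the notch in the steel block. Then take up the steel drift, push its thin end into the bore from the robot's side and drive the stub until at least 20 mm of it stands out at the back and the roller is hard against the block; pull the drift clear and lay it flat on the mat, leaving everything else where it stands.

Things in the scene. Friction and masses are not known exactly. Their poses are not given: they have to be found in the camera images.
- block: Fixed knock-out block: dark steel angle plate on the mat, 220 mm wide, 90 mm high, 8 mm thick; in its middle a notch 40 mm wide, open at the top, its bottom 22 mm above the mat. Foot and gussets on the far side. Origin: on the mat's top (4 mm above the work surface), middle of the front face, under the notch. x: away from the robot, square to the front face; y along that face; z up.
- mark (a point): Point on the mat's top on the white line, 56 mm in front of the block's face; axes as the block's. The line, 4 mm wide and 190 mm long, is painted on the mat from the block's origin along -x. Rolled to the line, the roller's middle is above the line.
- roller: Black nylon guide roller lying on its side: 92 mm diameter, 100 mm long, through bore 26 mm in a 40 mm hub, six webs to a 7 mm rim. 0.4 to 0.8 kg; too fat to grip. Rolls easily and stays put. Origin: its middle, 46 mm above the mat. x: its axis, towards the block (square within 0.05 rad); y, z turn as it rolls. Starts 60 to 110 mm to either side of the white line, 10 to 15 mm short of the block.
- stub (a joint): How far the stub is driven along the roller's +x, m, 0 to 0.055 (starts 0 to 0.006). The stub is a steel pin, 23 mm diameter, 55 mm long, tight in the bore (about 9 N to move it). At 0 its near end lies 30 mm inside the roller's near end, its far end 15 mm inside the far end; at q it stands out of the far end by q - 15 mm.
- stub_near (a point): Centre of the stub's near end face, on the roller's axis; the drift pushes here.
- drift: Steel drift lying flat on the mat: octagonal shank 16 mm across flats, 95 mm long, then a round nose 14 mm in diameter, 85 mm long; 0.25 kg. It lies on a flat, axis 8 mm above the mat. Origin: on its axis in the shank, 25 mm behind the shoulder where the nose begins (a good place to grip; flats either side). x: along the drift to the tip of the nose; z up.
- drift_tip (a point): The tip of the drift's nose, on its axis, 110 mm from drift's origin.
- plunger: Bystander: brass solenoid plunger standing upright in front of the block on the other side of the white line, 25 mm diameter, 64 mm high. Origin: centre of its underside.
- bare_roller: Bystander: a second roller of the same kind, with an empty bore, standing on end: 92 mm diameter, 100 mm high. Origin: its middle, 50 mm above the mat.
- basket: Bystander: blue aluminium strainer basket, 106 mm across the rim, 130 mm high, wire bail to 190 mm. Origin: centre of its underside.
- race: Bystander: steel bearing race lying flat, 72 mm outside, 54 mm inside, 20 mm high. Origin: centre of its underside.
- spanner: Bystander: a spanner lying flat, 170 mm long. Origin: its middle underside.

How it is judged:
On the way, in this order (a step that is already met when the one before it is completed fails the run):
1. the roller is being rolled by the fingers on its top (contact force between the fingers and roller above 0.5 N and height (world z) of the grasp point above 0.1 m and distance of roller from where it was at the start of the episode above 0.012 m), for 0.05 s.
2. the roller lies still on the white line, let go, its stub not yet driven (y of roller in the frame of block between -0.008 and 0.008 m and angle between the x axis of roller and the x axis of block, either way round below 0.12 rad and linear speed of roller below 0.01 m/s and contact force between the fingers and roller below 0.3 N and value of joint stub below 0.012 m), for 0.3 s.
3. the stub is driven at least 20 mm out at the back by the held drift in the bore (value of joint stub above 0.034 m and x of drift_tip in the frame of roller above 0.005 m and contact force between the fingers and drift above 1 N), for 0.1 s.
At the end, for the whole second after the job is handed in: The stub stands at least 19 mm out of the roller's far end; the roller lies still with its middle within 10 mm of the white line, its axis square to the block within 0.08 rad and its far end within 5 mm of the block; the drift lies still and flat on the mat, its tip clear of the roller's near end (value of joint stub above 0.034 m and y of roller in the frame of block between -0.01 and 0.01 m and x of roller in the frame of block above -0.055 m and angle between the x axis of roller and the x axis of block, either way round below 0.08 rad and linear speed of each of roller, drift below 0.01 m/s and height (world z) of drift below 0.017 m and height (world z) of drift_tip below 0.02 m and x of drift_tip in the frame of roller below -0.055 m); the robot touches nothing.
It fails at once if the roller is shoved by the fingers below its top on its way to the line (contact force between the fingers and roller above 1 N and height (world z) of the grasp point below 0.1 m and (y of roller in the frame of block below -0.012 m or y of roller in the frame of block above 0.012 m)).
It fails at once if the fingers bear down on the roller with more than 40 N (contact force between the fingers and roller above 40 N).
It fails at once if a bystander is moved more than 15 mm (distance of any of plunger, bare_roller, basket, race, spanner from where it was at the start of the episode above 0.015 m).
It also fails if it takes over 64 s, if anything falls off the work surface, if the arm or the gripper's body presses on something with over 40 N, if the wrist force passes 120 N, or if a joint passes its speed limit or range.

## Robot

A 6-joint arm with a two-finger parallel gripper is mounted at the origin on the work surface. World frame = base frame: x ahead of the robot, y to its left, z up, the work surface at z = 0. Lengths are in m, angles in rad, forces in N, time in s.
With the tool pointing down it reaches from about 0.3 to 0.775 m from the base axis. Payload 14.6 kg.
Tool frame: the origin (TCP) lies between the finger pads; the fingertips stand ctrl.tip_extent ahead of it and the grasp point (between the pads) lies 3 mm ahead of it (ctrl.tip_extent is the distance from the TCP to the fingertips, in m); z points along the fingers, y is the line along which they close (so a half turn about z gives the same grasp; the last joint's range is limited). The gripper opens to 94 mm and grips with 3 to 60 N. Pads are 16 mm wide; open, the fingers measure 119 mm over their backs; the gripper's body (75 mm by 177 mm) begins 78 mm behind the grasp point.
Start: joints at [-1.179, 0.3, 1.521, -0, 1.321, -0.067], TCP at [0.244, -0.493, 0.205] pointing down, gripper open.
Joint ranges: [-3.03, 3.03], [-0.79, 2.21], [0.23, 2.52], [-1.04, 4.18], [0, 3.07], [-2.55, 2.55]. Speed limits (rad/s): [2.22, 2.22, 2.57, 3.14, 3.14, 3.14].

## Interface

Orientations are given as [roll, pitch, yaw] about the fixed x, y, z axes, in that order (R = Rz(yaw) Ry(pitch) Rx(roll)).
In Python, from station import ctrl gives the robot as it stands.
- The arm moves only by the shell command python3 shift.py 'ROWS' [OPENING] [FORCE]. ROWS is a JSON object whose key "moves" holds a list of rows, 1 to 10 of them, each of 6 numbers: dx, dy, dz in m, then a rotation vector rx, ry, rz in rad; each row shifts and turns the commanded pose from where the row before left it, along the tool's axes as they then stand; what a row does not reach is not made up. A row lasts 1/10 s, in which the tool goes at most 0.05 m and 0.15 rad, less where a joint would pass 70% of its speed; a pose out of reach is approached as far as the arm can. OPENING is the finger opening in m, set as the command begins (- or left out keeps the last). The fingers move at their own pace and stop on an object; FORCE is the grip in N (left out, the last holds). Time passes only in rows, so rows that do not move let the fingers close. It prints the time, the measured TCP pose, the force, the opening and the grip force at its end. Input that does not fit is refused with a message, and nothing moves.
- ctrl.get_obs(): the state, without advancing time (a new reading comes with each control period).
- ctrl.camera(name): name is "side" or "top" or "wrist"; returns a dict with "pixels" (400x640x3 uint8, blue, green, red), "fx", "fy", "cx", "cy" (pixels), "k1" (the pictures are not rectified: a ray, as slopes to the right and down, at radius r is drawn at 1 + k1 r^2 times it, then the intrinsics apply), "extrinsics" (4x4, takes a point from camera to world coordinates). Camera axes: x right, y up, looking along -z (the intrinsics and any distortion apply to the point x, -y, -z); pixel columns grow to the right and rows downward; lengths in m; the calibration is good to about 2 mm. A picture is of the moment at which its call begins. There is no depth.
- ctrl.hand_in(): hands the job in; it is judged then, once.
The state is a dict: "time_s": time; "qpos": joint angles; "joint_vel": joint speeds; "tau": joint torques, N m; "ee_pos": TCP position; "eef_rot": TCP orientation; "force": force on the tool from outside, world axes, zero at the start; "moment": the same for the moment, N m; "grip_width": finger opening in m; "grip_force": force on a finger pad.
Only numpy, scipy, OpenCV 4.12 (cv2) and the standard library are available. Lean on these libraries where they do the work, as an engineer would, in place of code of your own. Each camera call takes 0.05 s, during which the arm holds its last target. There are 200 camera calls.

## Working session

There is one attempt and no reset: what is moved stays moved. The work goes in short steps, Python scripts to look and compute and a shell command to move; the robot and the scene stay as the last step left them, time stands still between calls to the robot, and variables do not carry over. Pictures are saved under pics/ and viewed, at most 10 in all, crops included, and the job is handed in when it is done.

```bash
ls; mkdir -p pics; python3 - <<'E'
from station import ctrl
import cv2
o=ctrl.get_obs();print(o,ctrl.tip_extent)
for n in("top","side"):
    c=ctrl.camera(n);cv2.imwrite(f"pics/{n}0.png",c["pixels"]);print(n,c["fx"],c["fy"],c["cx"],c["cy"],c["k1"],c["extrinsics"])
E
```

```text
pics
shift.py
station.py
{'time_s': 0.0, 'qpos': array([-1.17859500e+00,  3.00510243e-01,  1.52154096e+00, -1.16131328e-05,
        1.32071631e+00, -6.65767099e-02]), 'joint_vel': array([ 9.72764861e-04, -2.30494930e-04, -1.51629052e-03, -9.52852651e-05,
        1.32571659e-03, -9.78602594e-05]), 'tau': array([-2.34401843e-03, -5.31807911e+01, -3.52739060e+01,  7.07944552e-02,
        2.43287394e-02, -1.14929412e-04]), 'ee_pos': array([ 0.24347863, -0.49289046,  0.20448184]), 'eef_rot': array([-3.14041965e+00, -6.69371498e-05,  4.58780877e-01]), 'force': array([0.33000392, 0.17969305, 0.67796438]), 'moment': array([-0.01919642,  0.04430873, -0.03182924]), 'grip_force': 0.0, 'grip_width': 0.09395007819134843} 0.022
top 431.04404587657524 431.04404587657524 327.20630686302206 203.94032897578973 -0.007989210243771508 [[ 0.00581805  0.9746845  -0.22350899  0.31264691]
 [-0.99997918  0.00504685 -0.00402154 -0.00613195]
 [-0.00279172  0.22352773  0.97469357  1.29878979]
 [ 0.          0.          0.          1.        ]]
side 394.05402117824167 394.05402117824167 320.67267757282576 204.52177998314903 -0.05216859370472944 [[-0.94337905  0.20076754 -0.2640613   0.2902489 ]
 [-0.33139356 -0.53528354  0.77694906  0.7976823 ]
 [ 0.01463848  0.82046568  0.57150835  0.66732657]
 [ 0.          0.          0.          1.        ]]
```

View pics/top0.png

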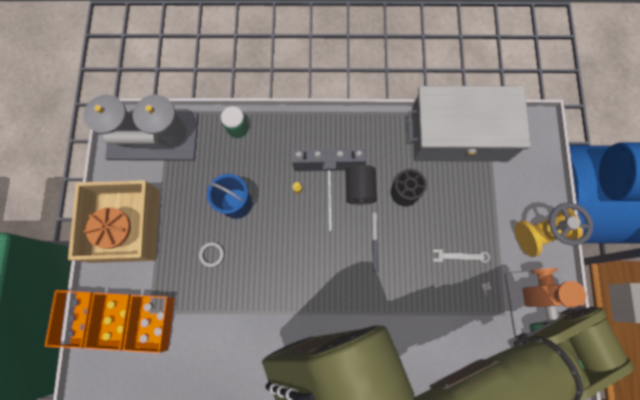

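View pics/side0.png

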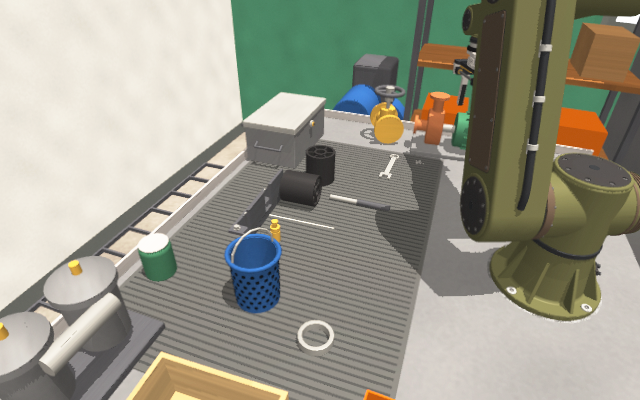

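The top view shows the line from about (329,168) to (331,230), the roller at (361,185), the drift from (375,212) to (376,270), the plunger at (297,187) and the bare roller at (409,187). I'll zoom in for exact pixels.

```bash
cat > h.py <<'E'
import numpy as np, cv2
from station import ctrl
def ray(c,u,v):
    K=np.array([[c["fx"],0,c["cx"]],[0,c["fy"],c["cy"]],[0,0,1]])
    p=cv2.undistortPoints(np.array([[[u,v]]],float),K,np.array([c["k1"],0,0,0,0]))[0,0]
    E=c["extrinsics"];return E[:3,3],E[:3,:3]@np.array([p[0],-p[1],-1])
def plane(c,u,v,z):
    o,d=ray(c,u,v);return np.round(o+d*(z-o[2])/d[2],4)
def proj(c,P):
    E=c["extrinsics"];p=E[:3,:3].T@(np.array(P)-E[:3,3]);x,y=p[0]/-p[2],-p[1]/-p[2]
    s=1+c["k1"]*(x*x+y*y);return np.array([c["cx"]+c["fx"]*x*s,c["cy"]+c["fy"]*y*s])
E
python3 - <<'E'
from h import *
c=ctrl.camera("top");p=c["pixels"]
cv2.imwrite("pics/z.png",cv2.resize(p[140:280,280:440],None,fx=5,fy=5,interpolation=cv2.INTER_CUBIC)[:600*2//2+100][:600])
# white line
for v in (175,185,195,205,215,225):
    r=p[v,320:341].astype(float).mean(1);w=np.clip(r-130,0,None);u=320+(w*np.arange(21)).sum()/w.sum() ;print(v,u,plane(c,u,v,.004))
E
```

```text
175 328.76576576576576 [ 0.7025 -0.0051  0.004 ]
185 328.9451612903226 [ 0.6701 -0.0059  0.004 ]
195 329.11884057971014 [ 0.638  -0.0065  0.004 ]
205 329.3515151515152 [ 0.6062 -0.0074  0.004 ]
215 329.5561097256858 [ 0.5748 -0.0082  0.004 ]
225 329.84892086330933 [ 0.5438 -0.0092  0.004 ]
```

View pics/z.png

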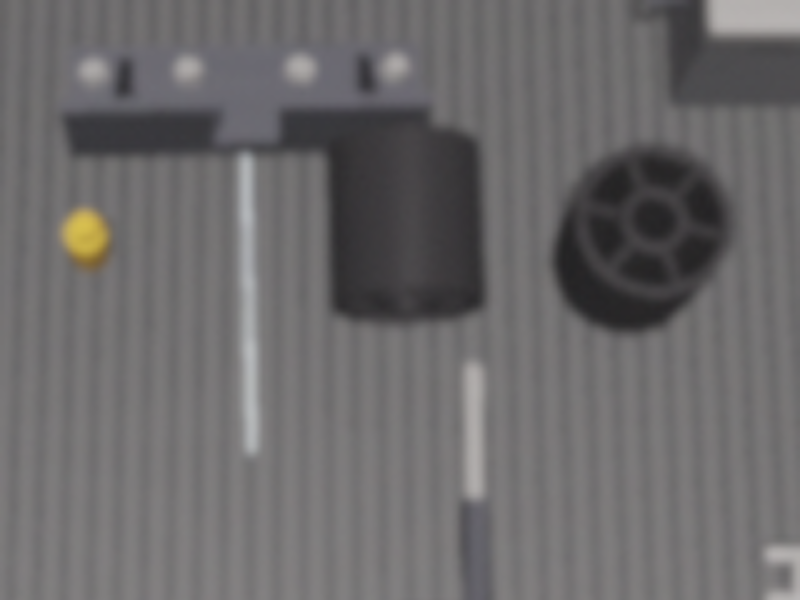

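The crop shows the bright nose pointing at the block, with its tip at zoomed (474,362) and its shoulder at (474,500). The roller's near rim spans about 333–485 at row 305.

```bash
python3 - <<'E'
from h import *
from scipy.optimize import least_squares
c=ctrl.camera("top");p=c["pixels"]
Z=lambda a,b:(280+(a+.5)/5-.5,140+(b+.5)/5-.5)
for n,a,z in [("line0",(246,150),.004),("line1",(252,455),.004),("tip",(474,362),.012),("sh",(474,500),.012),("shtop",(474,500),.02),("blkTL",(64,112),.094),("blkTR",(430,108),.094),("blkBL",(70,153),.004),("plung",(85,230),.068),("bare",(655,218),.104)]: print(n,plane(c,*Z(*a),z))
print("tail",plane(c,376,270,.012))
# roller fit: silhouette points with cylinder r=46
def hull(q):
    x,y,yaw=q;t=np.linspace(0,2*np.pi,72,endpoint=False)
    P=[];ax=np.array([np.cos(yaw),np.sin(yaw),0]);b=np.array([-np.sin(yaw),np.cos(yaw),0])
    for s in(-.05,.05):
        for a in t:P.append(proj(c,np.array([x,y,.05])+s*ax+.046*(np.cos(a)*b+np.array([0,0,np.sin(a)]))))
    return cv2.convexHull(np.array(P,np.float32))
g=p.max(2).astype(float)
# dark mask of roller
m=(g<68).astype(np.uint8); n,l,s,ce=cv2.connectedComponentsWithStats(m)
k=l[186,361];print(s[k],g[180:190,340:380].astype(int)[5])
for q in ([.665,-.10,.02],): print(cv2.boundingRect(hull(q)))
pts=[Z(*a) for a in [(330,160),(331,200),(332,250),(334,300),(479,160),(481,200),(483,250),(486,300),(410,322),(370,317),(450,317)]]
f=lambda q:[cv2.pointPolygonTest(hull(q),a,True) for a in pts]
r=least_squares(f,[.665,-.09,.02],diff_step=1e-3,x_scale=[.01,.01,.02]);print(r.x,np.round(r.fun,2))
E
```

```text
line0 [ 0.7202 -0.0051  0.004 ]
line1 [ 0.5265 -0.0098  0.004 ]
tip [ 0.5833 -0.1449  0.012 ]
sh [ 0.4985 -0.1433  0.012 ]
shtop [ 0.4974 -0.1424  0.02  ]
blkTL [0.7146 0.1017 0.094 ]
blkTR [ 0.7182 -0.1131  0.094 ]
blkBL [0.7177 0.1053 0.004 ]
plung [0.6501 0.0898 0.068 ]
bare [ 0.649  -0.2406  0.104 ]
tail [ 0.4079 -0.1464  0.012 ]
[     0      0    640    400 238355] [106 109 116 118 110  91  64  49  49  53  54  56  58  60  60  61  63  64
  66  69  71  73  73  73  69  66  65  62  61  60  59  57  55  54  53  61
  81 103 114 117]
(344, 161, 33, 42)
[ 0.66085697 -0.10189749  0.02028839] [ 0.31  0.31  0.26  0.41  0.43  0.36  0.37  0.19 -0.34  0.42 -0.12]
```

```bash
python3 shift.py '{"moves":[[0,0,0,0,0,0.146],[0,0,0,0,0,0.146],[0,0,0,0,0,0.146],[0.03,-0.027,0,0,0,0],[0.03,-0.027,0,0,0,0],[0.03,-0.027,0,0,0,0],[0.03,-0.027,0,0,0,0],[0.03,-0.027,0,0,0,0],[0.03,-0.027,0,0,0,0],[0.03,-0.027,0,0,0,0]]}' 0.0 20; python3 shift.py '{"moves":[[0.03,-0.027,0,0,0,0],[0.03,-0.027,0,0,0,0],[0.03,-0.027,0,0,0,0],[0.03,-0.027,0,0,0,0],[0.03,-0.027,0,0,0,0],[0.03,-0.027,0,0,0,0],[0.03,-0.0205,0.02,0,0,0],[0,0,0.03,0,0,0],[0,0,0,0,0,0]]}'
```

```text
time_s: 1.2
ee_pos: [0.4506, -0.2984, 0.205]
eef_rot: [-3.142, 0.0, 0.021]
force: [0.2, -0.2, -0.2]
grip_width: 0.0175
grip_force: 0.0
time_s: 2.1
ee_pos: [0.6543, -0.1119, 0.1502]
eef_rot: [-3.14, 0.007, 0.022]
force: [0.9, -0.7, 0.2]
grip_width: 0.0006
grip_force: 0.0
```

```bash
python3 shift.py '{"moves":[[0,0,0.02,0,0,0],[0,0,0.009,0,0,0],[0,0,0,0,0,0],[0,0,0.001,0,0,0],[0,0,0.001,0,0,0],[0,0,0,0,0,0]]}'; python3 shift.py '{"moves":[[0,0,0.001,0,0,0],[0,0,0,0,0,0]]}'
```

```text
time_s: 2.7
ee_pos: [0.6559, -0.1131, 0.1247]
eef_rot: [3.141, -0.001, 0.021]
force: [0.2, 0.3, -0.2]
grip_width: 0.0007
grip_force: 0.0
time_s: 2.9
ee_pos: [0.6558, -0.113, 0.1231]
eef_rot: [3.142, -0.0, 0.021]
force: [0.1, 0.2, 0.2]
grip_width: 0.0005
grip_force: 0.0
```

```bash
for i in 1; do :; done; python3 shift.py '{"moves":[[0,0,0.002,0,0,0],[0,0,0.001,0,0,0],[0,0,0,0,0,0]]}'; python3 shift.py '{"moves":[[0,0,0.001,0,0,0],[0,0,0,0,0,0]]}';python3 shift.py '{"moves":[[0,0,0.001,0,0,0],[0,0,0,0,0,0]]}'
```

```text
time_s: 3.2
ee_pos: [0.6557, -0.1129, 0.1198]
eef_rot: [-3.141, 0.0, 0.021]
force: [-0.6, -0.4, -0.0]
grip_width: 0.0006
grip_force: 0.0
time_s: 3.4
ee_pos: [0.6557, -0.113, 0.1189]
eef_rot: [-3.142, 0.0, 0.021]
force: [-0.5, 0.3, 0.2]
grip_width: 0.0006
grip_force: 0.0
time_s: 3.6
ee_pos: [0.6557, -0.113, 0.1179]
eef_rot: [-3.142, 0.0, 0.021]
force: [0.1, 0.3, -0.9]
grip_width: 0.0009
grip_force: 0.0
```

```bash
python3 shift.py '{"moves":[[0,0,0.0006,0,0,0],[0,0,0,0,0,0]]}';python3 shift.py '{"moves":[[0,0,0.0006,0,0,0],[0,0,0,0,0,0]]}'
```

```text
time_s: 3.8
ee_pos: [0.6557, -0.113, 0.1174]
eef_rot: [-3.142, 0.0, 0.021]
force: [0.2, -0.1, 0.1]
grip_width: 0.0006
grip_force: 0.0
time_s: 4.0
ee_pos: [0.6557, -0.1129, 0.1168]
eef_rot: [-3.142, 0.0, 0.021]
force: [0.5, 0.5, 0.1]
grip_width: 0.0006
grip_force: 0.0
```

```bash
python3 shift.py '{"moves":[[0,0,0.0006,0,0,0],[0,0,0,0,0,0]]}';python3 shift.py '{"moves":[[0,0,0.0006,0,0,0],[0,0,0,0,0,0]]}';python3 shift.py '{"moves":[[0,0,0.0004,0,0,0],[0,0,0,0,0,0]]}'
```

```text
time_s: 4.2
ee_pos: [0.6557, -0.113, 0.1162]
eef_rot: [-3.142, 0.0, 0.021]
force: [0.1, 0.1, -0.7]
grip_width: 0.0005
grip_force: 0.0
time_s: 4.4
ee_pos: [0.6557, -0.113, 0.1156]
eef_rot: [-3.142, 0.0, 0.021]
force: [0.3, -0.6, -0.3]
grip_width: 0.0006
grip_force: 0.0
time_s: 4.6
ee_pos: [0.6557, -0.1129, 0.1152]
eef_rot: [-3.142, 0.0, 0.021]
force: [-0.6, 1.1, -1.5]
grip_width: 0.0006
grip_force: 0.0
```

```bash
python3 - <<'E'
from h import *
a=ctrl.camera("side")["pixels"][150:240,235:375]
b=ctrl.camera("wrist")["pixels"]
cv2.imwrite("pics/a.png",np.vstack([cv2.resize(a,(400,256),interpolation=2),cv2.resize(b,(400,250))]))
E
```

```text
(no output)
```

View pics/a.png

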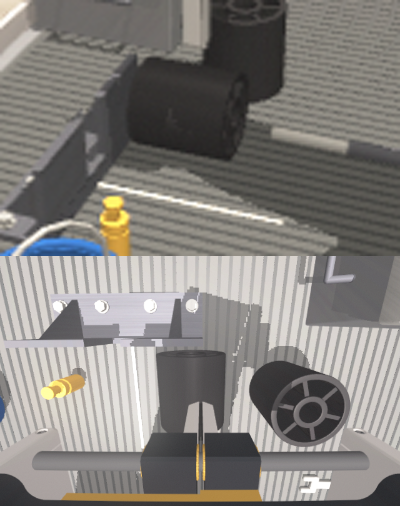

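The side crop shows the roller but no fingers on it, while the wrist view shows the fingers over the roller's near half. I'll check the whole side and top views.

```bash
python3 - <<'E'
from h import *
c=ctrl.camera("side");t=ctrl.camera("top")
o=ctrl.get_obs();tip=o["ee_pos"]-[0,0,.022]
print(o["ee_pos"],proj(c,tip),proj(t,tip))
cv2.imwrite("pics/b.png",np.hstack([c["pixels"][0:300,150:550],cv2.resize(t["pixels"][130:280,240:440],(400,300))]))
E
```

```text
[ 0.65578694 -0.11296667  0.11527599] [302.76872446 173.26010603] [365.85224882 181.74075802]
```

View pics/b.png

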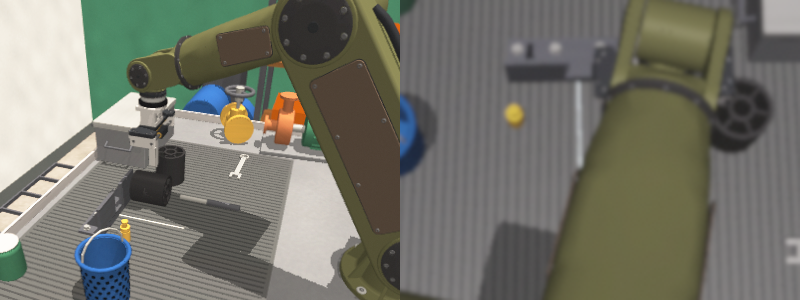

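```bash
python3 shift.py '{"moves":[[0,0,-0.0045,0,0,0],[0,-0.008,0,0,0,0],[0,0,0,0,0,0],[0,0,0.001,0,0,0],[0,0,0,0,0,0]]}';python3 shift.py '{"moves":[[0,0,0.0007,0,0,0],[0,0,0,0,0,0]]}';python3 shift.py '{"moves":[[0,0,0.0007,0,0,0],[0,0,0,0,0,0]]}';python3 shift.py '{"moves":[[0,0,0.0006,0,0,0],[0,0,0,0,0,0]]}'
```

```text
time_s: 5.3
ee_pos: [0.6555, -0.1049, 0.1185]
eef_rot: [-3.142, 0.0, 0.021]
force: [-0.1, 1.0, 0.7]
grip_width: 0.0007
grip_force: 0.0
time_s: 5.5
ee_pos: [0.6555, -0.1051, 0.1178]
eef_rot: [-3.142, 0.0, 0.021]
force: [0.3, 0.5, -0.2]
grip_width: 0.0004
grip_force: 0.0
time_s: 5.7
ee_pos: [0.6555, -0.105, 0.1172]
eef_rot: [-3.142, 0.0, 0.021]
force: [0.3, -0.5, 0.5]
grip_width: 0.0008
grip_force: 0.0
time_s: 5.9
ee_pos: [0.6555, -0.105, 0.1166]
eef_rot: [-3.142, 0.0, 0.021]
force: [0.0, -0.3, 0.4]
grip_width: 0.0007
grip_force: 0.0
```

```bash
python3 shift.py '{"moves":[[0,0,0.0006,0,0,0],[0,0,0,0,0,0]]}';python3 shift.py '{"moves":[[0,0,0.0006,0,0,0],[0,0,0,0,0,0]]}';python3 shift.py '{"moves":[[0,0,0.0006,0,0,0],[0,0,0,0,0,0]]}'
```

```text
time_s: 6.1
ee_pos: [0.6556, -0.105, 0.1161]
eef_rot: [-3.142, 0.0, 0.021]
force: [0.3, 0.2, 0.9]
grip_width: 0.0003
grip_force: 0.0
time_s: 6.3
ee_pos: [0.6556, -0.105, 0.1155]
eef_rot: [-3.142, 0.0, 0.021]
force: [0.1, -0.7, -0.3]
grip_width: 0.0005
grip_force: 0.0
time_s: 6.5
ee_pos: [0.6556, -0.105, 0.1148]
eef_rot: [-3.142, 0.0, 0.021]
force: [-0.4, 0.2, -0.4]
grip_width: 0.0003
grip_force: 0.0
```

```bash
python3 shift.py '{"moves":[[0,0,0.0007,0,0,0],[0,0,0,0,0,0]]}' | grep -E "ee_pos|force:";python3 shift.py '{"moves":[[0,0,0.0007,0,0,0],[0,0,0,0,0,0]]}'| grep -E "ee_pos|force:";python3 shift.py '{"moves":[[0,0,0.0007,0,0,0],[0,0,0,0,0,0]]}'| grep -E "ee_pos|force:"
```

```text
ee_pos: [0.6556, -0.105, 0.1141]
force: [-0.2, -0.4, -0.4]
grip_force: 0.0
ee_pos: [0.6555, -0.105, 0.1134]
force: [0.2, -0.0, -0.2]
grip_force: 0.0
ee_pos: [0.6556, -0.105, 0.1128]
force: [-0.2, -0.4, -0.1]
grip_force: 0.0
```

```bash
python3 - <<'E'
from h import *
c=ctrl.camera("wrist");o=ctrl.get_obs();t=o["ee_pos"]-[0,0,.022]
print(np.round(c["extrinsics"],3),proj(c,t))
p=c["pixels"].copy()
x,y,yaw=.6585,-.102,.02
for s in(-.05,.05):
    for a in np.linspace(0,6.28,40):
        q=proj(c,[x+s*np.cos(yaw)-.046*np.sin(yaw)*np.cos(a),y+s*np.sin(yaw)+.046*np.cos(a),.05+.046*np.sin(a)]);cv2.circle(p,tuple(int(i) for i in q),1,(0,0,255),-1)
cv2.circle(p,tuple(int(i) for i in proj(c,t)),2,(0,255,0),-1)
cv2.imwrite("pics/w.png",cv2.resize(p[120:380,200:480],None,fx=2.2,fy=2.2))
E
```

```text
[[ 0.019  0.962  0.271  0.734]
 [-1.     0.019  0.005 -0.103]
 [-0.001 -0.271  0.963  0.293]
 [ 0.     0.     0.     1.   ]] [321.25408036 233.15966171]
```

View pics/w.png

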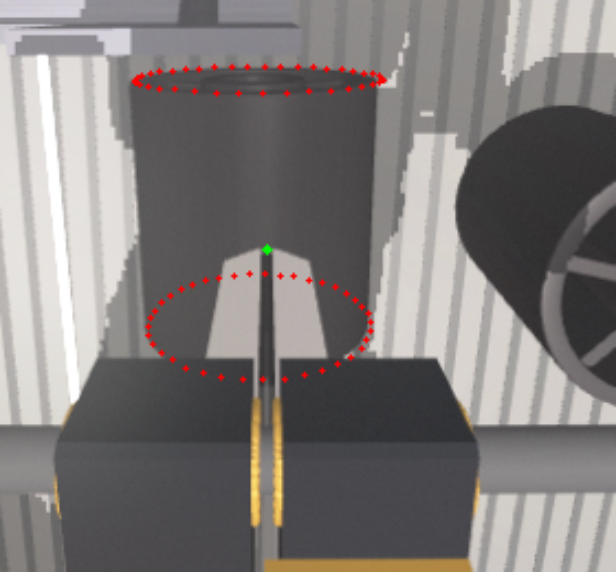

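The calibration overlay fits the roller's far rim and the fingertip (267,250) well. Contact still isn't felt, so I'll look from the side with the same overlay.

```bash
python3 - <<'E'
from h import *
c=ctrl.camera("side");o=ctrl.get_obs();t=o["ee_pos"]-[0,0,.022];print(o["force"],o["ee_pos"])
p=cv2.resize(c["pixels"][110:240,240:380],None,fx=4,fy=4);
def dot(P,col):
    q=(proj(c,P)-[240,110]+.5)*4;cv2.circle(p,tuple(int(i) for i in q),2,col,-1)
x,y,yaw=.6585,-.102,.02
for s in(-.05,.05):
    for a in np.linspace(0,6.28,40):
        dot([x+s*np.cos(yaw)-.046*np.sin(yaw)*np.cos(a),y+s*np.sin(yaw)+.046*np.cos(a),.05+.046*np.sin(a)],(0,0,255))
dot(t,(0,255,0))
cv2.imwrite("pics/s2.png",p)
E
```

```text
[ 0.32895348 -1.10804465 -1.52370637] [ 0.655581   -0.10494496  0.11282682]
```

View pics/s2.png

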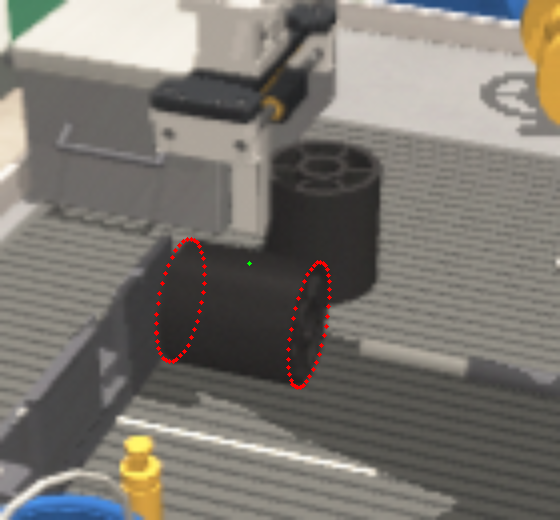

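The roller overlay fits, but the visible finger ends at (250,237), well above the predicted tip at (250,263). I'll read the pixel columns for the true tip height.

```bash
python3 - <<'E'
from h import *
c=ctrl.camera("side");p=c["pixels"];o=ctrl.get_obs();t=o["ee_pos"]
for u in (298,300,302,304,306): print(u,[int(x) for x in p[158:182,u].mean(1)])
for z in (.122,.118,.113,.108,.102,.096,.091):print(z,[np.round(proj(c,[t[0]+dx,t[1]+dy,z]),1) for dx,dy in((0,0),(-.008,.0125),(.008,.0125))])
print("top line",proj(c,[.6585,-.102,.096]),proj(c,[.6585,-.12,.092]))
E
```

```text
298 [153, 154, 152, 152, 151, 154, 154, 153, 159, 131, 119, 141, 116, 81, 48, 46, 48, 50, 52, 57, 58, 54, 54, 50]
300 [163, 163, 163, 164, 162, 163, 163, 163, 163, 152, 124, 140, 132, 86, 47, 48, 46, 49, 53, 54, 56, 55, 53, 52]
302 [164, 163, 164, 163, 163, 163, 164, 163, 163, 162, 127, 136, 140, 108, 66, 46, 47, 48, 52, 53, 57, 55, 55, 54]
304 [130, 130, 143, 144, 143, 143, 144, 143, 143, 143, 129, 122, 141, 88, 67, 46, 45, 48, 50, 51, 55, 57, 56, 54]
306 [134, 135, 134, 134, 134, 135, 134, 134, 116, 100, 83, 55, 58, 43, 38, 44, 47, 48, 50, 52, 54, 57, 56, 56]
0.122 [array([301.7, 165.8]), array([302.7, 168.4]), array([297.4, 167.3])]
0.118 [array([301.7, 167. ]), array([302.7, 169.6]), array([297.4, 168.6])]
0.113 [array([301.7, 168.6]), array([302.7, 171.2]), array([297.4, 170.1])]
0.108 [array([301.7, 170.1]), array([302.8, 172.7]), array([297.5, 171.7])]
0.102 [array([301.8, 171.9]), array([302.8, 174.5]), array([297.5, 173.5])]
0.096 [array([301.8, 173.8]), array([302.8, 176.4]), array([297.5, 175.4])]
0.091 [array([301.8, 175.3]), array([302.8, 177.9]), array([297.6, 176.9])]
top line [300.46084896 174.08408117] [302.79217225 172.32217667]
```

The finger bottom sits at row 168, which is about z=0.118, so the closed fingers are shorter than nominal. I'll lift, open and compare, in case the tips retract as they close.

```bash
cat > tip.py <<'E'
from h import *
import sys
c=ctrl.camera("side");o=ctrl.get_obs();t=o["ee_pos"]
p=cv2.resize(c["pixels"][110:210,250:350],None,fx=4,fy=4)
def dot(P,col):
    q=(proj(c,P)-[250,110]+.5)*4;cv2.circle(p,tuple(int(i) for i in q),2,col,-1)
w=o["grip_width"]/2+.006
for s in(-1,1):
    for z,col in((-.022,(0,255,0)),(0,(0,0,255))): dot(t+[0,s*w,z],col)
d=ctrl.camera("wrist");q=d["pixels"].copy()
for s in(-1,1):
    for z,col in((-.022,(0,255,0)),(0,(0,0,255))): cv2.circle(q,tuple(int(i) for i in proj(d,t+[.008,s*w,z])),2,col,-1)
cv2.imwrite(sys.argv[1],np.hstack([p,cv2.resize(q[100:350,190:440],(400,400))]));print(t,o["grip_width"])
E
python3 shift.py '{"moves":[[0,0,-0.03,0,0,0],[0,0,0,0,0,0],[0,0,0,0,0,0],[0,0,0,0,0,0]]}' 0.04; python3 tip.py pics/o.png
```

```text
time_s: 7.65
ee_pos: [0.6552, -0.1049, 0.1419]
eef_rot: [-3.141, 0.001, 0.021]
force: [-0.0, 0.5, 0.2]
grip_width: 0.0294
grip_force: 0.0
[ 0.65521259 -0.10487369  0.14180117] 0.0330753888062982
```

View pics/o.png

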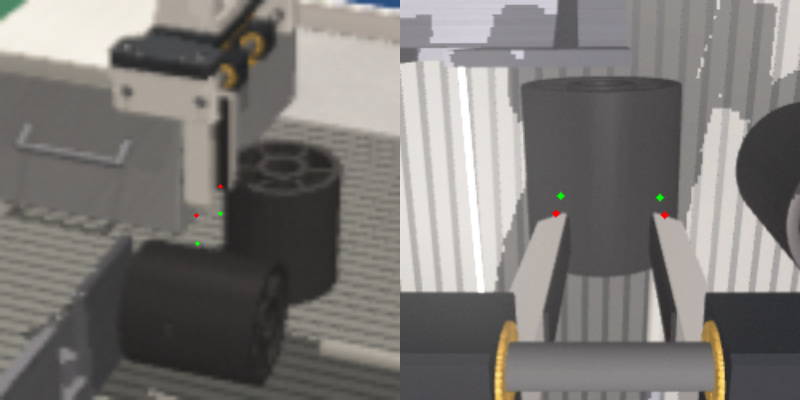

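Both views put the real fingertips at the red dots, level with the reported TCP rather than 22 mm ahead of it. I'll check tip_extent again and approach on that basis.

```bash
python3 shift.py '{"moves":[[0,0,0,0,0,0],[0,0,0.02,0,0,0],[0,0,0,0,0,0],[0,0,0,0,0,0],[0,0,0,0,0,0]]}' 0.0; python3 -c "
from station import ctrl
print(ctrl.tip_extent)"
```

```text
time_s: 8.25
ee_pos: [0.6559, -0.1051, 0.1237]
eef_rot: [3.141, -0.001, 0.021]
force: [0.5, -0.2, 0.9]
grip_width: 0.0035
grip_force: 0.0
0.022
```

```bash
python3 shift.py '{"moves":[[0,0,0.008,0,0,0],[0,0,0.008,0,0,0],[0,0,0,0,0,0],[0,0,0,0,0,0]]}' | grep -E "ee_pos|^force"; python3 shift.py '{"moves":[[0,0,0.001,0,0,0],[0,0,0.001,0,0,0],[0,0,0,0,0,0]]}' | grep -E "ee_pos|^force"; python3 - <<'E'
from h import *
c=ctrl.camera("side");p=c["pixels"];o=ctrl.get_obs();t=o["ee_pos"]
for u in (298,300,302,304): print(u,[int(x) for x in p[160:182,u].mean(1)])
print(t,[np.round(proj(c,t+[0,dy,0]),1) for dy in (0,.0125)])
E
```

```text
ee_pos: [0.6555, -0.105, 0.1065]
force: [-0.2, -0.1, -0.1]
ee_pos: [0.6556, -0.105, 0.1048]
force: [-0.4, -0.1, -0.4]
298 [153, 153, 151, 153, 154, 152, 159, 159, 158, 167, 118, 81, 48, 47, 49, 50, 52, 55, 57, 57, 53, 51]
300 [164, 164, 163, 163, 164, 164, 163, 164, 164, 164, 135, 90, 46, 46, 48, 49, 52, 53, 57, 56, 52, 52]
302 [163, 164, 164, 164, 163, 164, 163, 163, 164, 163, 144, 122, 67, 47, 48, 49, 52, 53, 56, 56, 55, 54]
304 [143, 144, 144, 144, 144, 144, 144, 143, 143, 137, 137, 126, 70, 46, 48, 48, 50, 51, 56, 57, 57, 54]
[ 0.65560482 -0.10496394  0.10488566] [array([301.8, 171.1]), array([300.1, 173.2])]
```

```bash
python3 shift.py '{"moves":[[0,0,0.003,0,0,0],[0,0,0.002,0,0,0],[0,0,0,0,0,0],[0,0,0,0,0,0]]}' | grep -E "ee_pos|^force"; for s in 1; do python3 shift.py '{"moves":[[0,0,0.0007,0,0,0],[0,0,0,0,0,0]]}' | grep -E "ee_pos|^force";python3 shift.py '{"moves":[[0,0,0.0007,0,0,0],[0,0,0,0,0,0]]}' | grep -E "ee_pos|^force";python3 shift.py '{"moves":[[0,0,0.0007,0,0,0],[0,0,0,0,0,0]]}' | grep -E "ee_pos|^force"; done
```

```text
ee_pos: [0.6556, -0.1049, 0.0998]
force: [0.4, 0.3, 0.7]
ee_pos: [0.6556, -0.105, 0.0991]
force: [-0.1, -0.5, -0.9]
ee_pos: [0.6556, -0.1049, 0.0984]
force: [0.3, -0.4, 0.5]
ee_pos: [0.6555, -0.1049, 0.0976]
force: [-1.0, 0.1, 0.3]
```

```bash
python3 shift.py '{"moves":[[0,0,0.0006,0,0,0],[0,0,0,0,0,0]]}' | grep -E "ee_pos|^force";python3 shift.py '{"moves":[[0,0,0.0006,0,0,0],[0,0,0,0,0,0]]}' | grep -E "ee_pos|^force";python3 shift.py '{"moves":[[0,0,0.0006,0,0,0],[0,0,0,0,0,0]]}' | grep -E "ee_pos|^force"
```

```text
ee_pos: [0.6556, -0.105, 0.0971]
force: [0.0, -0.5, -0.3]
ee_pos: [0.6556, -0.105, 0.0964]
force: [0.5, 0.4, 0.1]
ee_pos: [0.6556, -0.105, 0.096]
force: [0.6, 0.2, -0.2]
```

```bash
python3 shift.py '{"moves":[[0,0,0.0004,0,0,0],[0,0,0,0,0,0]]}' | grep -E "ee_pos|^force";python3 shift.py '{"moves":[[0,0,0.0004,0,0,0],[0,0,0,0,0,0]]}' | grep -E "ee_pos|^force";python3 shift.py '{"moves":[[0,0,0.0004,0,0,0],[0,0,0,0,0,0]]}' | grep -E "ee_pos|^force"
```

```text
ee_pos: [0.6557, -0.105, 0.0959]
force: [-0.7, -0.5, 3.3]
ee_pos: [0.6557, -0.1051, 0.0958]
force: [-3.2, -1.1, 6.5]
ee_pos: [0.6558, -0.1052, 0.0958]
force: [-3.5, -0.5, 8.6]
```

```bash
python3 shift.py '{"moves":[[0,-0.003,0,0,0,0],[0,-0.004,0,0,0,0],[0,-0.005,0,0,0,0],[0,-0.005,0,0,0,0],[0,-0.005,0,0,0,0]]}' | grep -E "ee_pos|^force";python3 shift.py '{"moves":[[0,-0.005,0,0,0,0],[0,-0.005,0,0,0,0],[0,-0.003,0,0,0,0],[0,0,0,0,0,0]]}' | grep -E "ee_pos|^force"
cat > rol.py <<'E'
from h import *
c=ctrl.camera("wrist");p=c["pixels"];o=ctrl.get_obs()
# roller's far half silhouette by dark edges along rows, at reported guess
import sys
y0=float(sys.argv[1]); X=float(sys.argv[2]) if len(sys.argv)>2 else .659
g=cv2.GaussianBlur(p,(3,3),0).max(2).astype(int)
for x in (X+.035,X+.015):
    u,v=proj(c,[x,y0,.06]);v=int(round(v));u=int(u);r=g[v]
    a=u
    while r[a]<88 and a>0:a-=1
    b=u
    while r[b]<88 and b<639:b+=1
    # tangent planes through camera: find y so silhouettes match
    def sil(y,s):
        th=np.linspace(0,np.pi,181);q=np.array([proj(c,[x,y+.046*np.cos(t),.05+.046*np.sin(t)]) for t in th]);return q[:,0].min() if s<0 else q[:,0].max()
    from scipy.optimize import brentq
    e=[]
    for s,e_ in((-1,a+.5),(1,b-.5)):
        try:e.append(round(brentq(lambda y:sil(y,s)-e_,y0-.06,y0+.06),4))
        except Exception as E:e.append(None)
    print(x,(a,b,v),e)
print(o["ee_pos"],o["time_s"])
E
python3 rol.py -0.083
```

```text
ee_pos: [0.6553, -0.0829, 0.0957]
force: [-2.7, -0.1, 7.5]
ee_pos: [0.6549, -0.0696, 0.0947]
force: [-0.6, -0.1, 3.6]
0.6940000000000001 (340, 340, 178) [-0.1298, -0.0369]
0.674 (339, 339, 204) [-0.1298, -0.0369]
[ 0.6548817  -0.06983719  0.09469059] 12.15
```

```bash
python3 - <<'E'
from h import *
c=ctrl.camera("wrist");g=c["pixels"].max(2).astype(int)
for v in (178,195): print(list(g[v,220:440:4]))
c=ctrl.camera("top");print(c["pixels"].max(2)[183,320:385])
E
```

```text
[np.int64(187), np.int64(189), np.int64(227), np.int64(227), np.int64(211), np.int64(186), np.int64(228), np.int64(147), np.int64(254), np.int64(121), np.int64(145), np.int64(145), np.int64(144), np.int64(120), np.int64(138), np.int64(80), np.int64(80), np.int64(81), np.int64(81), np.int64(81), np.int64(80), np.int64(80), np.int64(79), np.int64(78), np.int64(77), np.int64(78), np.int64(80), np.int64(82), np.int64(83), np.int64(85), np.int64(89), np.int64(90), np.int64(88), np.int64(89), np.int64(82), np.int64(80), np.int64(80), np.int64(78), np.int64(77), np.int64(78), np.int64(76), np.int64(73), np.int64(74), np.int64(74), np.int64(69), np.int64(138), np.int64(136), np.int64(115), np.int64(136), np.int64(136), np.int64(137), np.int64(114), np.int64(122), np.int64(211), np.int64(210)]
[np.int64(218), np.int64(183), np.int64(228), np.int64(228), np.int64(228), np.int64(186), np.int64(227), np.int64(229), np.int64(255), np.int64(232), np.int64(217), np.int64(225), np.int64(225), np.int64(165), np.int64(138), np.int64(85), np.int64(85), np.int64(84), np.int64(85), np.int64(83), np.int64(83), np.int64(81), np.int64(81), np.int64(81), np.int64(81), np.int64(80), np.int64(81), np.int64(82), np.int64(81), np.int64(86), np.int64(90), np.int64(87), np.int64(87), np.int64(86), np.int64(82), np.int64(79), np.int64(79), np.int64(77), np.int64(77), np.int64(76), np.int64(76), np.int64(76), np.int64(74), np.int64(73), np.int64(67), np.int64(212), np.int64(180), np.int64(174), np.int64(167), np.int64(136), np.int64(209), np.int64(170), np.int64(211), np.int64(210), np.int64(209)]
[107 113 114 102  84  69  68  70  72  74  79  82  84  87  88  90  93  96
  98  99  99 100 102 102 102 103 104 104 104 105 105 105 105 106 106 107
 107 107 105 107 106 105 104 102  98  96  95  93  91  86  77  69  62  59
  59  67  84 106 111 100  92 101 114 119 115]
```

Threshold 102 separates well. The next stroke starts with a lift, then goes back behind the apex and down.

```bash
sed -i 's/<88/<102/g' rol.py; python3 rol.py -0.083; python3 shift.py '{"moves":[[0,0,-0.006,0,0,0],[0,0.01,-0.002,0,0,0],[0,0.014,0,0,0,0],[0,0,0,0,0,0]]}'| grep -E "ee_pos|^force"; python3 rol.py -0.083
```

```text
0.6940000000000001 (277, 398, 178) [-0.0817, -0.0816]
0.674 (279, 396, 204) [-0.0828, -0.0819]
[ 0.65489656 -0.07014835  0.09476253] 12.3
ee_pos: [0.6553, -0.0963, 0.1027]
force: [-0.4, -0.3, -0.2]
0.6940000000000001 (252, 368, 176) [-0.0873, -0.0865]
0.674 (255, 367, 201) [-0.0888, -0.0869]
[ 0.65519137 -0.09537902  0.10248766] 12.75
```

```bash
python3 shift.py '{"moves":[[0,0,0.005,0,0,0],[0,0,0.002,0,0,0],[0,0,0.001,0,0,0],[0,0,0,0,0,0]]}'| grep -E "ee_pos|^force"; python3 shift.py '{"moves":[[0,-0.003,0,0,0,0],[0,-0.005,0,0,0,0],[0,-0.005,0,0,0,0],[0,-0.005,0,0,0,0],[0,-0.005,0,0,0,0],[0,-0.005,0,0,0,0],[0,-0.005,0,0,0,0],[0,-0.005,0,0,0,0],[0,-0.003,0,0,0,0],[0,0,0,0,0,0]]}'| grep -E "ee_pos|^force"; python3 rol.py -0.067; python3 shift.py '{"moves":[[0,0,-0.004,0,0,0],[0,0,-0.004,0,0,0],[0,0,0,0,0,0]]}'| grep -E "ee_pos|^force"; python3 rol.py -0.067
```

```text
ee_pos: [0.6554, -0.0939, 0.0953]
force: [-4.0, -1.1, 6.9]
ee_pos: [0.6544, -0.0522, 0.095]
force: [-3.3, -0.0, 5.6]
0.6940000000000001 (275, 396, 178) [-0.0622, -0.0621]
0.674 (276, 394, 203) [-0.0625, -0.0624]
[ 0.65439832 -0.05243839  0.0950482 ] 14.2
ee_pos: [0.6548, -0.053, 0.1034]
force: [-0.1, -0.4, -0.4]
0.6940000000000001 (276, 393, 176) [-0.0625, -0.0627]
0.674 (277, 391, 201) [-0.0629, -0.0629]
[ 0.65465676 -0.05297864  0.10299168] 14.55
```

```bash
python3 shift.py '{"moves":[[0,0.012,0,0,0,0],[0,0.011,0,0,0,0],[0,0,0,0,0,0],[0,0,0.005,0,0,0],[0,0,0.002,0,0,0],[0,0,0.001,0,0,0],[0,0,0,0,0,0]]}'| grep -E "ee_pos|^force"; python3 shift.py '{"moves":[[0,-0.003,0,0,0,0],[0,-0.006,0,0,0,0],[0,-0.006,0,0,0,0],[0,-0.006,0,0,0,0],[0,-0.006,0,0,0,0],[0,-0.006,0,0,0,0],[0,-0.006,0,0,0,0],[0,-0.006,0,0,0,0],[0,-0.004,0,0,0,0],[0,0,0,0,0,0]]}'| grep -E "ee_pos|^force"; python3 shift.py '{"moves":[[0,0,-0.004,0,0,0],[0,0,-0.004,0,0,0],[0,0,0,0,0,0]]}'| grep -E "ee_pos|^force"; python3 rol.py -0.039
```

```text
ee_pos: [0.6549, -0.0757, 0.095]
force: [-2.4, 0.3, 3.3]
ee_pos: [0.6539, -0.0263, 0.0946]
force: [-1.3, 0.9, 3.2]
ee_pos: [0.6543, -0.0273, 0.1035]
force: [0.5, -0.6, 0.3]
0.6940000000000001 (284, 402, 176) [-0.0431, -0.044]
0.674 (285, 400, 200) [-0.0436, -0.0443]
[ 0.65415691 -0.02722539  0.10308729] 16.6
```

```bash
python3 shift.py '{"moves":[[0,0.013,0,0,0,0],[0,0.014,0,0,0,0],[0,0,0,0,0,0],[0,0,0.005,0,0,0],[0,0,0.002,0,0,0],[0,0,0.0014,0,0,0],[0,0,0,0,0,0]]}'| grep -E "ee_pos|^force"; python3 shift.py '{"moves":[[0,-0.003,0,0,0,0],[0,-0.005,0,0,0,0],[0,-0.005,0,0,0,0],[0,-0.005,0,0,0,0],[0,-0.005,0,0,0,0],[0,-0.005,0,0,0,0],[0,-0.005,0,0,0,0],[0,-0.004,0,0,0,0],[0,-0.003,0,0,0,0],[0,0,0,0,0,0]]}'| grep -E "ee_pos|^force"; python3 shift.py '{"moves":[[0,0,-0.0044,0,0,0],[0,0,-0.004,0,0,0],[0,0,0,0,0,0]]}'| grep -E "ee_pos|^force"; python3 rol.py -0.023
```

```text
ee_pos: [0.6545, -0.0538, 0.0952]
force: [-4.7, 0.1, 8.4]
ee_pos: [0.6537, -0.013, 0.0952]
force: [-3.7, 0.7, 9.0]
ee_pos: [0.654, -0.0139, 0.1033]
force: [0.5, -1.0, -0.0]
0.6940000000000001 (268, 386, 175) [-0.0171, -0.0181]
0.674 (271, 384, 200) [-0.019, -0.0181]
[ 0.65380962 -0.01389035  0.10293267] 18.65
```

```bash
python3 shift.py '{"moves":[[0,0.009,0,0,0,0],[0,0,0,0,0,0],[0,0,0.005,0,0,0],[0,0,0.002,0,0,0],[0,0,0.0014,0,0,0],[0,0,0,0,0,0]]}'| grep -E "ee_pos|^force"; python3 shift.py '{"moves":[[0,-0.003,0,0,0,0],[0,-0.005,0,0,0,0],[0,-0.005,0,0,0,0],[0,-0.005,0,0,0,0],[0,-0.002,0,0,0,0],[0,0,0,0,0,0]]}'| grep -E "ee_pos|^force"; python3 shift.py '{"moves":[[0,0,-0.0044,0,0,0],[0,0,-0.004,0,0,0],[0,0,0,0,0,0]]}'| grep -E "ee_pos|^force"; python3 rol.py -0.007
```

```text
ee_pos: [0.654, -0.023, 0.0958]
force: [-7.1, 0.4, 15.3]
ee_pos: [0.6535, -0.0025, 0.0953]
force: [-4.8, -1.0, 11.3]
ee_pos: [0.6537, -0.003, 0.1032]
force: [0.3, -0.2, 0.8]
0.6940000000000001 (276, 395, 175) [-0.0126, -0.0141]
0.674 (279, 393, 200) [-0.0146, -0.0143]
[ 0.65355875 -0.00299627  0.10279637] 20.2
```

```bash
python3 shift.py '{"moves":[[0,0,-0.04,0,0,0],[-0.035,0.02,0,0,0,0],[-0.045,0.03,0,0,0,0],[-0.045,0.04,0,0,0,0],[-0.045,0.04,0,0,0,0],[0,0,0,0,0,0]]}' 0.04 40| grep -E "ee_pos|^force"; cat > top.py <<'E'
from h import *
from scipy.optimize import least_squares
c=ctrl.camera("top");p=c["pixels"];g=cv2.GaussianBlur(p,(3,3),0).max(2).astype(float)
big=cv2.resize(p[150:250,290:420],None,fx=6,fy=6,interpolation=2);cv2.imwrite("pics/t%d.png"%int(ctrl.get_obs()["time_s"]*10),big)
for v in (180,184,188,192,196,200):
    r=g[v,300:372];print(v,[int(i) for i in r[5:70]])
E
python3 top.py
```

```text
ee_pos: [0.5015, -0.123, 0.1428]
force: [0.1, 0.3, 0.5]
180 [109, 113, 115, 112, 108, 109, 113, 115, 112, 107, 101, 90, 73, 57, 51, 52, 54, 56, 57, 58, 60, 61, 62, 64, 66, 69, 71, 72, 72, 70, 68, 66, 63, 61, 60, 58, 57, 55, 53, 52, 53, 65, 85, 103, 109, 107, 108, 113, 115, 112, 108, 109, 113, 115, 112, 108, 108, 112, 114, 113, 109, 108, 111, 115, 113]
184 [109, 114, 115, 111, 107, 108, 113, 115, 112, 108, 103, 94, 78, 61, 52, 52, 54, 56, 58, 59, 60, 61, 63, 64, 66, 69, 71, 73, 73, 71, 68, 66, 63, 61, 60, 59, 57, 55, 53, 51, 53, 65, 86, 104, 110, 109, 110, 114, 116, 113, 109, 109, 113, 115, 114, 110, 109, 112, 115, 113, 108, 105, 108, 113, 114]
188 [109, 114, 115, 112, 107, 108, 113, 116, 113, 108, 104, 96, 79, 62, 53, 52, 54, 56, 58, 59, 60, 61, 62, 64, 67, 69, 71, 73, 73, 71, 69, 66, 64, 62, 60, 58, 57, 56, 54, 52, 51, 57, 73, 93, 104, 108, 110, 114, 116, 113, 109, 109, 113, 116, 115, 110, 106, 104, 100, 94, 91, 90, 90, 90, 90]
192 [110, 114, 116, 113, 110, 111, 115, 116, 112, 107, 103, 95, 79, 61, 52, 52, 54, 56, 58, 59, 60, 61, 62, 64, 67, 70, 72, 73, 73, 71, 69, 67, 64, 62, 60, 59, 57, 56, 54, 52, 50, 54, 68, 88, 102, 108, 111, 115, 117, 114, 109, 109, 113, 115, 111, 100, 88, 84, 91, 99, 105, 106, 106, 105, 102]
196 [112, 116, 117, 113, 110, 111, 116, 117, 113, 107, 103, 96, 80, 62, 53, 52, 54, 56, 57, 58, 59, 60, 61, 63, 66, 68, 71, 72, 72, 71, 68, 66, 63, 61, 59, 58, 57, 55, 53, 51, 50, 54, 67, 87, 102, 108, 111, 115, 117, 114, 110, 109, 110, 106, 95, 85, 85, 95, 104, 109, 111, 111, 110, 106, 99]
200 [113, 117, 117, 112, 109, 111, 116, 117, 113, 109, 107, 102, 87, 66, 53, 49, 51, 53, 53, 52, 51, 49, 49, 50, 53, 56, 59, 61, 60, 56, 52, 50, 49, 49, 49, 50, 51, 50, 47, 45, 45, 52, 68, 89, 103, 108, 111, 115, 118, 116, 111, 104, 96, 87, 83, 90, 99, 106, 110, 111, 111, 109, 104, 98, 96]
```

```bash
cat > rt.py <<'E'
from h import *
from scipy.optimize import brentq
c=ctrl.camera("top");g=cv2.GaussianBlur(c["pixels"],(3,3),0).max(2).astype(float)
th=np.linspace(0,np.pi,361)
def edge(r,i,s):
    while r[i]<80:i+=s
    return i-s*(r[i]-80)/(r[i]-r[i-s])
for x in (.69,.67,.65,.63):
    v0=proj(c,[x,-.01,.055])[1];v=int(round(v0));r=g[v];e=(edge(r,331,-1),edge(r,331,1))
    S=lambda y,s:(min if s<0 else max)(proj(c,[x,y+.046*np.cos(t),.05+.046*np.sin(t)])[0] for t in th[::6])
    ys=[brentq(lambda y:S(y,s)-k,-.06,.04) for s,k in zip((-1,1),e)]
    print(x,np.round(ys,4),round(np.mean(ys),4),"line",round(-.0051+(x-.7025)*.0256,4))
r=g[:,331];print("col331",[int(i) for i in r[160:215]])
print("near end predicted v(z=.05,.004,.096) x=.607:",[proj(c,[.607,-.01,z])[1].round(1) for z in(.004,.05,.096)])
E
python3 rt.py
```

```text
0.69 [-0.0142 -0.0134] -0.0138 line -0.0054
0.67 [-0.0155 -0.0135] -0.0145 line -0.0059
0.65 [-0.0159 -0.0158] -0.0158 line -0.0064
0.63 [-0.0172 -0.016 ] -0.0166 line -0.007
col331 [112, 112, 112, 111, 106, 94, 80, 72, 70, 69, 69, 69, 69, 69, 69, 69, 69, 70, 70, 70, 70, 70, 70, 70, 70, 70, 71, 71, 71, 71, 71, 71, 71, 72, 72, 72, 71, 68, 64, 59, 57, 58, 61, 69, 89, 114, 134, 144, 149, 152, 153, 153, 153, 153, 153]
near end predicted v(z=.05,.004,.096) x=.607: [np.float64(204.8), np.float64(201.3), np.float64(197.7)]
```

```bash
python3 shift.py '{"moves":[[0.038,-0.025,0,0,0,0],[0.038,-0.025,0,0,0,0],[0.038,-0.025,0,0,0,0],[0.038,-0.025,0,0,0,0],[0,0,0.02,0,0,0],[0,0,0.02,0,0,0],[0,0,0.003,0,0,0],[0,0,0,0,0,0]]}' 0.0 20| grep -E "ee_pos|^force"; python3 rol.py -0.015
```

```text
ee_pos: [0.6546, -0.0163, 0.0993]
force: [0.4, -0.4, 0.1]
0.6940000000000001 (258, 377, 176) [-0.0126, -0.0127]
0.674 (260, 376, 202) [-0.0134, -0.0134]
[ 0.65489706 -0.01663489  0.10035537] 21.75
```

```bash
python3 shift.py '{"moves":[[0,0.002,0,0,0,0],[0,0,0.003,0,0,0],[0,0,0.002,0,0,0],[0,0,0,0,0,0]]}'| grep -E "ee_pos|^force"; python3 shift.py '{"moves":[[0,-0.003,0,0,0,0],[0,-0.004,0,0,0,0],[0,-0.004,0,0,0,0],[0,-0.004,0,0,0,0],[0,-0.003,0,0,0,0],[0,0,0,0,0,0]]}'| grep -E "ee_pos|^force"; python3 rol.py -0.007
```

```text
ee_pos: [0.6548, -0.0194, 0.0958]
force: [-1.3, -0.2, 5.8]
ee_pos: [0.6544, -0.0009, 0.0959]
force: [-1.0, 0.1, 6.2]
0.6940000000000001 (265, 386, 177) [-0.0032, -0.0035]
0.674 (267, 384, 203) [-0.0041, -0.0036]
[ 0.65441017 -0.00103874  0.09587358] 22.8
```

```bash
python3 shift.py '{"moves":[[0,0,-0.004,0,0,0],[0,0,-0.006,0,0,0],[0,0,-0.03,0,0,0]]}'| grep -E "ee_pos|^force"; python3 rol.py -0.007; python3 shift.py '{"moves":[[-0.035,0.02,0,0,0,0],[-0.045,0.03,0,0,0,0],[-0.045,0.04,0,0,0,0],[-0.045,0.04,0,0,0,0],[0,0,0,0,0,0]]}' 0.04 40| grep -E "ee_pos|^force"; python3 rt.py
```

```text
ee_pos: [0.6527, -0.0012, 0.1324]
force: [0.5, -0.4, -0.0]
0.6940000000000001 (276, 380, 167) [-0.0065, -0.0061]
0.674 (278, 379, 190) [-0.0078, -0.0067]
[ 0.65521836 -0.001267    0.14004825] 23.15
ee_pos: [0.5023, -0.1213, 0.1354]
force: [0.3, 1.0, 0.7]
0.69 [-0.0064 -0.0077] -0.0071 line -0.0054
0.67 [-0.0067 -0.0078] -0.0072 line -0.0059
0.65 [-0.0078 -0.008 ] -0.0079 line -0.0064
0.63 [-0.0078 -0.0082] -0.008 line -0.007
col331 [112, 112, 112, 111, 106, 94, 81, 72, 70, 70, 70, 70, 70, 70, 70, 70, 70, 70, 70, 71, 71, 71, 71, 71, 72, 72, 72, 71, 71, 72, 72, 72, 72, 72, 72, 72, 71, 68, 63, 58, 56, 57, 60, 69, 89, 115, 134, 144, 149, 152, 153, 153, 153, 153, 153]
near end predicted v(z=.05,.004,.096) x=.607: [np.float64(204.8), np.float64(201.3), np.float64(197.7)]
```

```bash
python3 shift.py '{"moves":[[-0.03,0.022,0.01,0,0,0],[0,0,0,0,0,0],[0,0,0,0,0,0]]}'| grep -E "ee_pos|^force|width"; python3 - <<'E'
from h import *
c=ctrl.camera("wrist");o=ctrl.get_obs();p=c["pixels"].copy()
for x in np.arange(.405,.6,.02):
    q=proj(c,[x,-.1435,.012]);cv2.circle(p,tuple(int(i) for i in q),1,(0,0,255),-1)
    print(x.round(3),q.round(1))
cv2.imwrite("pics/d.png",cv2.resize(p[60:360,200:440],None,fx=2,fy=2))
print(o["ee_pos"])
E
```

```text
ee_pos: [0.4763, -0.1408, 0.1251]
force: [-0.3, 0.6, -0.2]
grip_width: 0.0397
0.405 [322.3 263.6]
0.425 [322.7 247. ]
0.445 [323.1 229.7]
0.465 [323.5 211.9]
0.485 [323.9 193.4]
0.505 [324.3 174.3]
0.525 [324.8 154.5]
0.545 [325.2 133.9]
0.565 [325.7 112.6]
0.585 [326.2  90.5]
[ 0.47662001 -0.14064034  0.12516266]
```

View pics/d.png

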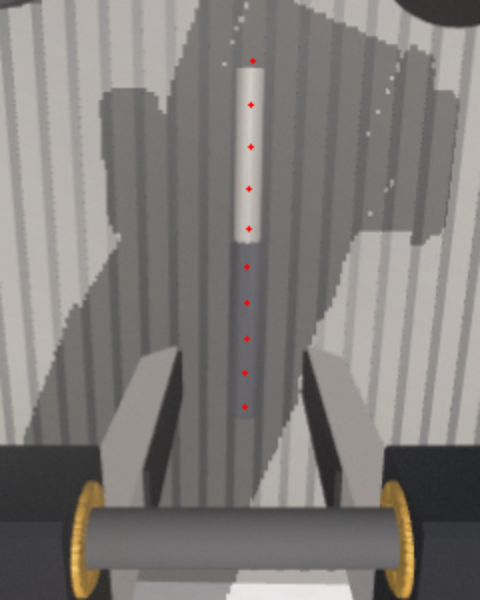

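The drift lies straight and runs between the fingers, with its tip at crop (250,67) and shoulder at (247,242). Its origin is at about (0.472, -0.143).

```bash
python3 shift.py '{"moves":[[-0.004,0.0022,0.03,0,0,0],[0,0,0.04,0,0,0],[0,0,0.03,0,0,0],[0,0,0.012,0,0,0],[0,0,0,0,0,0],[0,0,0,0,0,0]]}'| grep -E "ee_pos|^force|width"
```

```text
ee_pos: [0.4727, -0.1433, 0.0139]
force: [-0.3, -0.3, -0.2]
grip_width: 0.0399
```

```bash
python3 shift.py '{"moves":[[0,0,0.004,0,0,0],[0,0,0.002,0,0,0],[0,0,0,0,0,0]]}'| grep -E "ee_pos|^force|width"; python3 shift.py '{"moves":[[0,0,0,0,0,0],[0,0,0,0,0,0],[0,0,0,0,0,0],[0,0,0,0,0,0],[0,0,0,0,0,0]]}' 0.0 55| grep -E "ee_pos|orce|width"
```

```text
ee_pos: [0.4718, -0.1434, 0.0071]
force: [1.4, -0.8, 0.6]
grip_width: 0.0399
ee_pos: [0.4717, -0.1433, 0.0068]
force: [1.0, -0.5, 2.5]
grip_width: 0.0152
grip_force: 55.0
```

```bash
python3 shift.py '{"moves":[[0,0,-0.018,0,0,0],[-0.01,0,-0.02,0,0,0],[-0.01,-0.02,0,0,0,-0.009],[0,-0.03,0,0,0,0],[0,-0.03,0,0,0,0],[0,-0.03,0,0,0,0],[0,-0.02,0,0,0,0],[0,0,0,0,0,0],[0,0,0,0,0,0]]}'| grep -E "ee_pos|orce|width|rot"; python3 - <<'E'
from h import *
o=ctrl.get_obs();t=o["ee_pos"];yaw=o["eef_rot"][2];a=np.array([np.cos(yaw),np.sin(yaw),0])
out=[]
for n,(x0,x1,y0,y1,f) in {"side":(240,380,150,240,4),"top":(310,350,170,260,6)}.items():
    c=ctrl.camera(n);p=cv2.resize(c["pixels"][y0:y1,x0:x1],None,fx=f,fy=f)
    for k,P in {"t":t+a*.11+[0,0,.0052],"s":t+a*.025+[0,0,.0052],"b":np.array([.607,-.0085,.05])}.items():
        q=(proj(c,P)-[x0,y0]+.5)*f;cv2.circle(p,tuple(int(i) for i in q),2,(0,0,255) if k!="b" else (0,255,0),-1)
    out.append(p)
h=max(i.shape[0] for i in out);out=[cv2.copyMakeBorder(i,0,h-i.shape[0],0,0,0) for i in out]
cv2.imwrite("pics/g.png",np.hstack(out));print(np.hstack(out).shape)
E
```

```text
ee_pos: [0.4479, -0.0138, 0.0446]
eef_rot: [3.142, 0.0, 0.031]
force: [0.3, -0.4, -3.1]
grip_width: 0.0152
grip_force: 55.0
(540, 800, 3)
```

View pics/g.png

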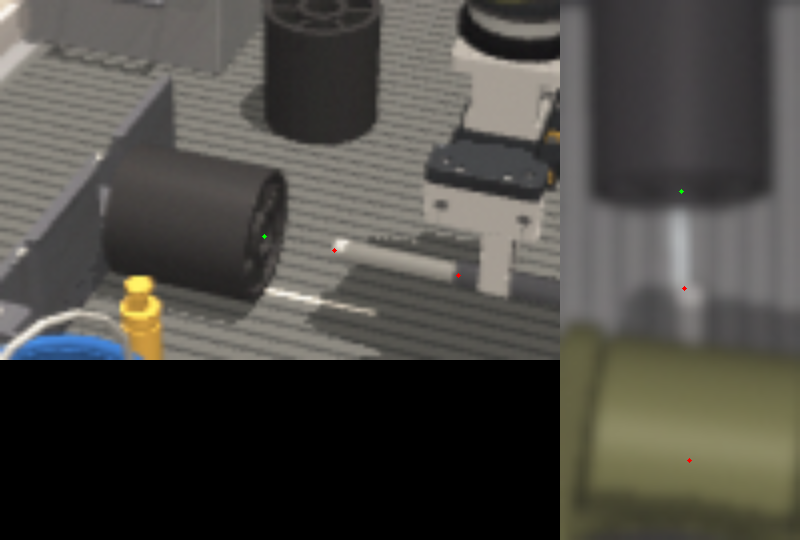

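The tip appears at side (342,246) and top (693,290), about 4 mm to the right of where I predicted. I'll measure it numerically against the roller's centre.

```bash
python3 - <<'E'
from h import *
c=ctrl.camera("top");g=c["pixels"].astype(float).mean(2)
for v in (218,219,220,221,222,223,224,225):
    r=g[v,418-100:435-100+10];
    print(v,[int(i) for i in g[v,318:337]])
for v in (219,222,225): print(v,[plane(c,u,v,.05) for u in (331,332)])
E
```

```text
218 [115, 110, 109, 109, 101, 89, 81, 81, 88, 98, 113, 139, 157, 160, 149, 128, 105, 100, 107]
219 [115, 109, 107, 104, 92, 80, 75, 76, 81, 86, 100, 125, 150, 160, 153, 130, 101, 90, 96]
220 [115, 108, 103, 97, 86, 78, 74, 74, 78, 82, 92, 113, 136, 147, 141, 121, 93, 80, 82]
221 [116, 107, 98, 90, 83, 78, 74, 74, 78, 81, 86, 101, 118, 128, 124, 109, 86, 74, 77]
222 [114, 106, 95, 86, 81, 77, 74, 74, 79, 81, 84, 95, 111, 119, 116, 104, 83, 74, 76]
223 [110, 102, 90, 83, 80, 77, 74, 74, 78, 81, 84, 94, 109, 118, 116, 102, 84, 74, 76]
224 [102, 95, 83, 78, 78, 76, 73, 73, 78, 80, 83, 93, 108, 117, 115, 102, 84, 75, 76]
225 [90, 84, 75, 72, 72, 71, 70, 70, 74, 77, 80, 89, 104, 113, 112, 100, 82, 74, 76]
219 [array([ 0.5535, -0.0124,  0.05  ]), array([ 0.5535, -0.0154,  0.05  ])]
222 [array([ 0.5445, -0.0125,  0.05  ]), array([ 0.5445, -0.0154,  0.05  ])]
225 [array([ 0.5356, -0.0125,  0.05  ]), array([ 0.5356, -0.0154,  0.05  ])]
```

```bash
python3 shift.py '{"moves":[[0,-0.003,0.001,0,0,0],[0,0,0,0,0,0],[0.01,0,0,0,0,0],[0.02,0,0,0,0,0],[0.02,0,0,0,0,0],[0.02,0,0,0,0,0],[0,0,0,0,0,0]]}'| grep -E "ee_pos|^force|width|rot"; python3 shift.py '{"moves":[[0.005,0,0,0,0,0],[0.005,0,0,0,0,0],[0,0,0,0,0,0]]}'| grep -E "ee_pos|^force"; python3 shift.py '{"moves":[[0.005,0,0,0,0,0],[0.005,0,0,0,0,0],[0,0,0,0,0,0]]}'| grep -E "ee_pos|^force"
```

```text
ee_pos: [0.52, -0.0088, 0.0437]
eef_rot: [3.141, -0.001, 0.03]
force: [-0.7, -0.5, -3.5]
grip_width: 0.0152
ee_pos: [0.528, -0.0085, 0.0437]
force: [0.3, -0.8, -3.0]
ee_pos: [0.5382, -0.0081, 0.0437]
force: [-1.6, -0.3, -2.9]
```

```bash
python3 shift.py '{"moves":[[0.005,0,0,0,0,0],[0.005,0,0,0,0,0],[0,0,0,0,0,0]]}'| grep -E "time|ee_pos|^force"; python3 shift.py '{"moves":[[0.005,0,0,0,0,0],[0.005,0,0,0,0,0],[0,0,0,0,0,0]]}'| grep -E "ee_pos|^force"
```

```text
time_s: 28.1
ee_pos: [0.5473, -0.0078, 0.0433]
force: [-7.1, -0.7, -2.1]
ee_pos: [0.5573, -0.0075, 0.0433]
force: [-6.0, -0.2, -2.3]
```

```bash
python3 rt.py | tail -2 | cut -c1-400
```

```text
0.69 [-0.0072 -0.008 ] -0.0076 line -0.0054
0.67 [-0.0309 -0.0079] -0.0194 line -0.0059rt.py:7: RuntimeWarning: divide by zero encountered in scalar divide
  return i-s*(r[i]-80)/(r[i]-r[i-s])
Traceback (most recent call last):
  File "rt.py", line 11, in <module>
    ys=[brentq(lambda y:S(y,s)-k,-.06,.04) for s,k in zip((-1,1),e)]
        ~~~~~~^^^^^^^^^^^^^^^^^^^^^^^^^^^^
ValueError: f(a) and f(b) must have different signs
```

```bash
python3 shift.py '{"moves":[[0.005,0,0,0,0,0],[0.005,0,0,0,0,0],[0,0,0,0,0,0]]}'| grep -E "ee_pos|^force"; python3 shift.py '{"moves":[[0.005,0,0,0,0,0],[0.005,0,0,0,0,0],[0,0,0,0,0,0]]}'| grep -E "ee_pos|^force";python3 - <<'E'
from h import *
c=ctrl.camera("side");p=c["pixels"].copy()
d=(.0256);b=np.array([.7185,-.0055,.004]);ex=np.array([np.cos(d),np.sin(d),0]);
cv2.imwrite("pics/e.png",cv2.resize(p[160:240,240:340],None,fx=6,fy=6))
for x in(-.11,-.1,-.095): print(x,proj(c,b+ex*x+[0,0,.046]),proj(c,b+ex*x+[0,0,.092]))
E
```

```text
ee_pos: [0.5672, -0.0072, 0.0432]
force: [-5.9, 0.2, -1.8]
ee_pos: [0.5772, -0.0069, 0.0432]
force: [-5.5, -0.8, -2.8]
-0.11 [305.03175145 208.65668475] [304.89153156 194.41859525]
-0.1 [301.54955546 207.95556707] [301.32182997 193.73384794]
-0.095 [299.81460059 207.60622202] [299.54345531 193.39274003]
```

```bash
ls pics; python3 - <<'E'
from h import *
old=cv2.imread("pics/g.png")[:,560:] # top crop x310..350,y170..260 x6
old=cv2.resize(old,(40,90),interpolation=cv2.INTER_AREA)
old0=cv2.imread("pics/top0.png")
c=ctrl.camera("top");p=c["pixels"]
for u in (320,323,340,343):
    print(u,"old",[int(i) for i in old[20:45,u-310].mean(1)]);print(u,"new",[int(i) for i in p[190:215,u].mean(1)])
side=cv2.imread("pics/g.png")[:360,:560];side=cv2.resize(side,(140,90),interpolation=cv2.INTER_AREA)
s=ctrl.camera("side")["pixels"]
for v in (195,200,205): print(v,"old",[int(i) for i in side[v-150,20:80].mean(1)]);print(v,"new",[int(i) for i in s[v,260:320].mean(1)])
for x in(.607,.612,.617,.622,.627):print(x,[proj(c,[x,y,z])[1].round(1) for y,z in((.02,.02),(-.03,.02))])
E
```

```text
a.png
b.png
d.png
e.png
g.png
o.png
s2.png
side0.png
t208.png
top0.png
w.png
z.png
320 old [55, 55, 55, 55, 55, 56, 55, 55, 53, 51, 52, 53, 53, 59, 76, 94, 104, 108, 109, 109, 110, 110, 110, 110, 110]
320 new [117, 110, 106, 102, 99, 97, 95, 92, 88, 81, 72, 67, 70, 69, 63, 63, 64, 66, 72, 78, 82, 83, 83, 83, 83]
323 old [60, 59, 59, 59, 59, 59, 59, 58, 55, 51, 49, 49, 51, 57, 71, 92, 107, 113, 114, 114, 114, 114, 114, 114, 115]
323 new [117, 111, 107, 103, 100, 97, 95, 91, 87, 82, 73, 67, 66, 65, 63, 62, 64, 68, 75, 81, 83, 82, 84, 84, 83]
340 old [53, 53, 53, 52, 53, 53, 53, 52, 50, 48, 48, 51, 54, 67, 87, 102, 108, 109, 109, 110, 110, 110, 110, 111, 110]
340 new [125, 120, 114, 108, 104, 100, 98, 96, 93, 89, 85, 79, 74, 70, 69, 70, 66, 62, 59, 62, 65, 69, 72, 75, 76]
343 old [49, 49, 49, 48, 48, 49, 49, 49, 47, 46, 46, 50, 67, 90, 107, 114, 116, 116, 116, 117, 117, 117, 118, 118, 118]
343 new [125, 120, 114, 109, 104, 101, 98, 95, 93, 89, 85, 80, 76, 74, 76, 77, 74, 69, 62, 61, 71, 78, 78, 74, 71]
195 old [124, 97, 75, 70, 72, 75, 75, 72, 72, 72, 72, 73, 73, 74, 75, 75, 75, 77, 76,
[... 1006 characters left out ...]
6, 55, 55, 55, 57, 57, 57, 58, 58, 60, 58, 59, 61, 61, 61, 62, 63, 63, 64, 64, 63, 63, 64, 64, 64, 65, 65, 67, 67, 67, 67, 66, 67, 68, 65, 57, 57, 70, 65, 45, 38, 42, 51, 56, 76, 106, 123, 125, 130, 132, 132, 131, 132]
205 new [69, 62, 54, 54, 54, 55, 54, 56, 56, 56, 57, 58, 58, 58, 58, 59, 60, 61, 61, 49, 44, 47, 47, 47, 48, 47, 47, 48, 48, 49, 48, 46, 48, 49, 48, 47, 49, 50, 46, 47, 49, 36, 40, 40, 37, 43, 44, 50, 67, 69, 66, 160, 163, 159, 158, 159, 160, 172, 137, 76]
0.607 [np.float64(203.6), np.float64(203.6)]
0.612 [np.float64(202.0), np.float64(202.0)]
0.617 [np.float64(200.4), np.float64(200.4)]
0.622 [np.float64(198.8), np.float64(198.8)]
0.627 [np.float64(197.2), np.float64(197.3)]
```

```bash
python3 shift.py '{"moves":[[0.005,0,0,0,0,0],[0.005,0,0,0,0,0],[0,0,0,0,0,0]]}'| grep -E "ee_pos|^force"; python3 shift.py '{"moves":[[0.003,0,0,0,0,0],[0,0,0,0,0,0],[0,0,0,0,0,0]]}'| grep -E "time|ee_pos|^force|width"; cat > sd.py <<'E'
from h import *
s=ctrl.camera("side")["pixels"]
for v in (200,205,210): print(v,[int(i) for i in s[v,256:272].mean(1)])
E
python3 sd.py
```

```text
ee_pos: [0.5873, -0.0067, 0.0432]
force: [-6.0, -1.0, -2.4]
time_s: 29.8
ee_pos: [0.59, -0.0066, 0.0433]
force: [-6.8, -1.0, -1.9]
grip_width: 0.0153
200 [134, 95, 63, 66, 72, 70, 64, 63, 64, 63, 65, 65, 66, 65, 66, 53]
205 [71, 71, 70, 71, 70, 62, 55, 54, 54, 54, 55, 58, 56, 57, 56, 58]
210 [71, 69, 68, 71, 72, 59, 45, 42, 42, 43, 45, 45, 46, 47, 46, 47]
```

```bash
python3 shift.py '{"moves":[[0.003,0,0,0,0,0],[0,0,0,0,0,0],[0,0,0,0,0,0]]}'| grep -E "ee_pos|^force"; python3 shift.py '{"moves":[[-0.005,0,0,0,0,0],[-0.015,0,0,0,0,0],[-0.02,0,0,0,0,0],[-0.02,0,0,0,0,0],[-0.02,0,0,0,0,0],[-0.02,0,0,0,0,0],[-0.02,0,0,0,0,0],[-0.01,0,0,0,0,0],[0,0,0,0,0,0]]}'| grep -E "time|ee_pos|^force|width"; python3 sd.py; sed -i 's/331,-1/336,-1/;s/331,1/336,1/' rt.py; python3 rt.py
```

```text
ee_pos: [0.5928, -0.0065, 0.0432]
force: [-8.0, -0.3, -1.9]
time_s: 31.05
ee_pos: [0.4636, -0.0104, 0.0441]
force: [-0.3, -0.2, -1.3]
grip_width: 0.0155
200 [130, 95, 62, 65, 68, 68, 62, 63, 63, 63, 63, 65, 66, 65, 66, 65]
205 [69, 69, 69, 68, 69, 60, 54, 52, 53, 53, 54, 55, 55, 55, 54, 56]
210 [68, 67, 68, 70, 70, 59, 42, 40, 40, 43, 42, 44, 44, 45, 44, 46]
0.69 [-0.0071 -0.008 ] -0.0075 line -0.0054
0.67 [-0.0074 -0.0081] -0.0078 line -0.0059
0.65 [-0.0077 -0.0082] -0.0079 line -0.0064
0.63 [-0.0085 -0.0082] -0.0084 line -0.007
col331 [143, 124, 99, 79, 71, 70, 70, 70, 70, 70, 70, 70, 70, 71, 71, 71, 71, 71, 70, 71, 71, 71, 71, 71, 71, 71, 71, 72, 72, 72, 71, 71, 71, 67, 62, 57, 57, 57, 58, 62, 77, 101, 123, 136, 142, 143, 144, 145, 148, 150, 148, 145, 145, 144, 135]
near end predicted v(z=.05,.004,.096) x=.607: [np.float64(204.8), np.float64(201.3), np.float64(197.7)]
```

```bash
python3 - <<'E'
from h import *
c=ctrl.camera("top");print(proj(c,[.7185+.029,-.006,.06]),proj(c,[.7185,-.006,.06]),proj(c,[.7265,-.006,.026]))
for u in (324,327,330,333,336,339):print(u,[int(i) for i in c["pixels"][150:168,u].mean(1)])
E
python3 shift.py '{"moves":[[-0.02,0,0,0,0,0],[-0.01,0,0.01,0,0,0],[0,0,0.012,0,0,0],[0,0,0.01,0,0,0],[0,0,0,0,0,0]]}'| grep -E "time|ee_pos|^force|width";python3 shift.py '{"moves":[[0,0,0.002,0,0,0],[0,0,0.001,0,0,0],[0,0,0,0,0,0]]}'| grep -E "time|ee_pos|^force|width"
```

```text
[329.14103237 155.39664217] [329.09473992 164.53745526] [329.09100589 165.5058469 ]
324 [109, 106, 107, 107, 107, 109, 109, 109, 108, 108, 103, 91, 75, 64, 60, 60, 61, 61]
327 [109, 114, 128, 145, 154, 157, 158, 158, 157, 156, 149, 128, 97, 74, 65, 66, 65, 65]
330 [110, 119, 138, 156, 164, 167, 167, 166, 167, 166, 159, 136, 102, 77, 70, 69, 69, 69]
333 [109, 108, 109, 111, 111, 109, 107, 108, 108, 106, 101, 91, 76, 66, 65, 64, 64, 64]
336 [110, 113, 118, 122, 122, 117, 112, 109, 108, 108, 103, 90, 72, 62, 60, 59, 59, 58]
339 [124, 147, 164, 167, 160, 146, 129, 114, 109, 107, 103, 86, 67, 57, 55, 55, 54, 55]
time_s: 31.7
ee_pos: [0.4339, -0.0112, 0.0104]
force: [-0.9, 0.0, -3.5]
grip_width: 0.0152
time_s: 32.0
ee_pos: [0.4341, -0.0112, 0.0089]
force: [0.4, -0.1, -2.5]
grip_width: 0.0151
```

```bash
python3 shift.py '{"moves":[[0,0,0.001,0,0,0],[0,0,0.0005,0,0,0],[0,0,0,0,0,0]]}'| grep -E "ee_pos|^force|width";python3 shift.py '{"moves":[[0,0,0.0007,0,0,0],[0,0,0,0,0,0]]}'| grep -E "ee_pos|^force|width"
```

```text
ee_pos: [0.4339, -0.0112, 0.0073]
force: [0.5, 0.6, -2.2]
grip_width: 0.015
ee_pos: [0.434, -0.0112, 0.0068]
force: [-3.0, 0.8, 4.2]
grip_width: 0.0144
```

Contact with the mat. I'll open a little, then rise straight up.

```bash
python3 shift.py '{"moves":[[0,0,0,0,0,0],[0,0,0,0,0,0],[0,0,0,0,0,0],[0,0,0,0,0,0]]}' 0.04| grep -E "ee_pos|^force|width"; python3 shift.py '{"moves":[[0,0,-0.01,0,0,0],[0,0,-0.03,0,0,0],[0,0,-0.05,0,0,0],[-0.03,0,-0.04,0,0,0],[-0.04,0,0,0,0,0],[0,0,0,0,0,0],[0,0,0,0,0,0]]}'| grep -E "time|ee_pos|^force|width"; python3 - <<'E'
from h import *
t=ctrl.get_obs()
c=ctrl.camera("side");g=c["pixels"].astype(float)
# nose location: sample brightness perpendicular around predicted axis flat on mat
for x in (.47,.49,.51,.53):
    P=np.array([x,-.0113+(x-.434)*.03,.012]);u,v=proj(c,P);u=int(round(u));print(x,u,round(v,1),int(v)-6,[int(i) for i in g[int(v)-6:int(v)+7,u].mean(1)])
c=ctrl.camera("top");g=c["pixels"].mean(2)
for v in (212,218,224,230,236,242):print(v,[int(i) for i in g[v,322:344]])
print([proj(c,[x,-.0113+(x-.434)*.03,.012]).round(1) for x in(.54,.45)])
E
python3 rt.py
```

```text
ee_pos: [0.434, -0.0112, 0.0066]
force: [1.1, -0.5, 0.1]
grip_width: 0.0393
time_s: 33.6
ee_pos: [0.364, -0.0134, 0.1375]
force: [-0.2, 0.9, -0.5]
grip_width: 0.0403
0.47 354 230.5 224 [81, 66, 77, 89, 148, 165, 151, 134, 116, 62, 82, 83, 76]
0.49 347 229.0 222 [133, 84, 73, 82, 121, 158, 156, 142, 125, 93, 77, 81, 82]
0.51 339 227.5 221 [125, 102, 133, 158, 237, 234, 204, 150, 115, 69, 133, 93, 74]
0.53 332 226.0 220 [106, 124, 133, 215, 236, 217, 175, 123, 122, 127, 133, 122, 108]
212 [117, 114, 108, 108, 114, 125, 147, 172, 175, 150, 124, 117, 112, 107, 112, 116, 117, 113, 107, 110, 116, 118]
218 [119, 115, 110, 110, 116, 126, 145, 171, 175, 150, 126, 118, 114, 109, 112, 118, 118, 114, 109, 111, 116, 118]
224 [120, 116, 111, 112, 117, 122, 137, 160, 170, 156, 135, 123, 115, 110, 113, 118, 119, 115, 111, 113, 118, 119]
230 [121, 116, 110, 112, 119, 124, 139, 160, 170, 164, 147, 129, 117, 111, 114, 120, 120, 116, 111, 113, 119, 121]
236 [121, 115, 103, 97, 101, 110, 131, 157, 168, 162, 141, 120, 111, 110, 116, 121, 121, 117, 112, 115, 120, 122]
242 [95, 81, 73, 74, 79, 84, 93, 109, 118, 115, 102, 85, 75, 74, 77, 81, 81, 78, 76, 78, 81, 82]
[array([329.5, 225.8]), array([330.3, 255.5])]
0.69 [-0.007  -0.0081] -0.0076 line -0.0054
0.67 [-0.0073 -0.0082] -0.0078 line -0.0059
0.65 [-0.0075 -0.0083] -0.0079 line -0.0064
0.63 [-0.0083 -0.0084] -0.0084 line -0.007
col331 [141, 122, 97, 78, 70, 68, 69, 69, 69, 69, 69, 69, 69, 69, 70, 70, 69, 70, 70, 70, 70, 70, 70, 70, 70, 70, 70, 70, 71, 71, 71, 71, 70, 66, 61, 57, 56, 57, 58, 62, 76, 99, 122, 135, 140, 141, 142, 144, 147, 149, 151, 151, 151, 151, 151]
near end predicted v(z=.05,.004,.096) x=.607: [np.float64(204.8), np.float64(201.3), np.float64(197.7)]
```

```bash
python3 -c "
from station import ctrl
print(ctrl.hand_in())"
```

```text
the job is handed in; nothing more can be done
None
```

I rolled the roller to the line, drove the stub out the back with the roller against the block, laid the drift on the mat and handed in at about 34 s. No verdict came back, and there is one real doubt: the fingertips sat level with the reported TCP instead of 22 mm ahead. If the grasp point really is 3 mm beyond the reported TCP, it was below 0.1 m while rolling, and the run fails.

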